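File the drilling template back in the rack

ROBOT

A 7-joint arm with a two-finger parallel gripper is mounted at the origin on a cart in front of the work surface, level with it; the furniture and walls round the work are solid. World frame = base frame: x ahead of the robot, y to its left, z up, the work surface at z = 0. Lengths are in mm, angles in rad, forces in N, time in s.
With the tool pointing down it reaches from about 375 to 925 mm from the base axis. Payload 3.1 kg.
Tool frame: the origin (TCP) lies at the very end of the fingers, on their centre line; the grasp point (between the pads) lies tcp_to_grasp behind it (tcp_to_grasp is the distance from the TCP to the grasp point, in mm); z points along the fingers, y is the line along which they close (so a half turn about z gives the same grasp; the last joint's range is limited). The gripper opens to 85 mm and grips with 20 to 120 N. Pads are 22 mm wide; open, the fingers measure 114 mm over their backs; the gripper's body (76 mm by 85 mm) begins 54 mm behind the grasp point. The pads swing forward as they close: fully open they stand 13 mm farther back than shut.
Start: joints at [1.13, 0.383, 0.044, 1.598, -0.018, 1.161, -0.05], TCP at [218.501, -612.177, 231.269] pointing down, gripper open.
Joint ranges: [-2.61, 2.61], [-0.41, 2.15], [-1.48, 1.57], [0, 2.5], [-1.57, 4.71], [0.05, 1.97], [-2.85, 2.85]. Speed limits (rad/s): [2.79, 2.79, 3.14, 3.14, 3.14, 3.14, 3.14].

INTERFACE

Orientations are given as a rotation vector (axis times angle).
In Python, from plant import * gives the robot as it stands.
- The arm moves only by the tool send_rows, never from a script. Its argument "plan" is a list of rows, each a list of 3 entries, a list of its own where there are three numbers: the opening, from 0 (shut) to 1 (fully open), then the shift along the world's x, y, z in mm, then the turn about the world's z in rad. A call has 1 to 10 rows; each row is the pose to reach, as a shift and turn from the pose commanded when the call began; what a row does not reach only later rows make up. A row lasts 1/8 s, in which the tool goes at most 62.5 mm and 10.7 degrees, less where a joint would pass 70% of its speed; a pose out of reach is approached as far as the arm can. A call with a gripper value outside its range is refused whole. The fingers move at their own pace and stop on an object; "squeeze" is the grip in N (left out, the last holds). Time passes only in rows, so rows that repeat a pose let the fingers close. It gives the time, the measured TCP pose, the force, the opening and the grip force at its end, in the units of the state.
- state(): the state, without advancing time (a new reading comes with each control period).
- read_camera(name): name is "scene" or "side" or "wrist"; returns the picture (384x512x3 uint8, red, green, blue); there is no depth.
- calibration(name): a dict with "fx", "fy", "cx", "cy" (pixels), "dist_coeffs" ([k1, k2, p1, p2, k3] as OpenCV has them; the pictures are not rectified), "camera_from_world" (4x4, takes a point from world to camera coordinates). Camera axes: x right, y down, z forward; pixel columns grow to the right and rows downward; lengths in mm; the calibration is good to about 2 mm. A picture is of the moment at which its call begins: read the wrist's pose just before it. calibration takes no time and is no camera call; for the wrist camera it gives the pose at the moment of the call.
- close_job(): hands the job in; it is judged then, once.
Trained networks look in the newest picture that a camera, given by its name, has taken for a name from the list of things; names that differ only in an ending like _2 or _b are one class to them, and where a whole thing is asked for, a point or a joint stands for the part that bears it (a point fixed in the world has none). Each returns a list of dicts, best first, with "confidence" (0 to 1); they miss things now and then, are a little off and sometimes report something else, mostly with a low value. They report only what shows in the picture. A call takes as long as a camera call.
- boxes_of(camera, target): "centre" ([x, y, z] in mm, in world coordinates, good to about 4 mm: the middle of the surface that is visible of it).
- landmark_of(camera, target): "centre" ([x, y, z] in mm, in world coordinates, good to about 4 mm: a listed point, or the origin of a listed thing).
The state is a dict: "time_s": time; "joint_pos": joint angles; "joint_velocities": joint speeds; "tau": joint torques, N m; "tool_pos": TCP position; "tool_rot": TCP orientation; "wrist_force": force on the tool from outside, world axes, zero at the start; "moment": the same for the moment, N m; "opening": finger opening in mm; "grip_force": force on a finger pad.
Only numpy, scipy, OpenCV 4.12 (cv2) and the standard library are available. Lean on these libraries where they do the work, as an engineer would, in place of code of your own. Each camera call takes 0.05 s, during which the arm holds its last target. There are 200 camera calls.

TASK

Take the blue-topped template plate off the sloped stand and stand it on edge in the rack's free slot, the one marked with the blue label holder, blue edge up and fully down on the slot floor. Lower it in rather than dropping it, and leave the other two plates standing in their slots and the other things on the bench where they are.

Things in the scene. Friction and masses are not known exactly. Their poses are not given: they have to be found in the camera images.
- plate_blue_c (a point): Centre of the loose aluminium plate to be filed, 100 mm wide (x), 10 thick (y), 120 high (z, towards its blue top edge; the top 14 mm is blue), 0.2 to 0.4 kg, three holes. It leans on the stand, 35 deg from vertical, blue edge uppermost, its -y face underneath. Its top 45 mm stand free of the stand's board on both faces: grip there across the thickness, fingers along the slope.
- stand_seat (a point): Middle of the ledge of the fixed plywood stand under the plate's lower edge, 26 mm above the bench; x along the ledge, z vertical. From here a board 92 mm wide rises 75 mm up the slope towards -y, under the plate. An 8 mm high steel toe stands before the plate's foot: draw the plate up along its slope to clear it. The stand's base is 116 x 116 mm.
- free_slot: The rack's free slot, marked by a blue label holder at its -x end: origin in the middle of the slot on its floor, 12 mm above the bench; x along the slot, y across, z up. Between grey sheet walls 64 mm long and 38 mm above the floor it is 16 mm wide; their lips flare to about 30 mm at 47 mm. 14 mm high stops beyond both ends, 112 mm apart, leave the plate 6 mm play either way.
- rack: The fixed slotted rack: a plywood board 150 (x) x 176 (y) mm, 12 mm thick, with three parallel slots along x, 55 mm apart in y; any one of them may be the free one. Origin under its centre, on the bench.
- plate_red_c (a point): Centre of the red-topped plate standing upright in another slot, same size and axes as the blue one (100 x 10 x 120 mm); leave it standing.
- plate_yellow_c (a point): Centre of the yellow-topped plate standing upright in another slot, same size and axes as the blue one; leave it standing.
- tape: Loose roll of black insulating tape lying on the bench, 62 mm across, 19 mm high, origin under its centre; leave alone.
- marker: Loose blue and white marker pen lying on the bench, 135 x 17 mm, origin under its middle; leave alone.
- bearing_cup: Loose light grey turned bearing cup on the bench, 63 mm across, 30 mm high, origin under its centre; leave alone.

How it is judged:
By the outcome, as a careful person would: the job done as asked, in the order asked, and still so for the second after the job is handed in, with the robot touching nothing.
It also fails if it takes over 35 s, if anything falls off the work surface, if the arm or the gripper's body presses on something with over 40 N, if the wrist force passes 120 N, or if a joint passes its speed limit or range.

## Working session

There is one attempt and no reset: what is moved stays moved. The work goes in short steps, Python scripts to look and compute and a tool call to move; the robot and the scene stay as the last step left them, time stands still between calls to the robot, and variables do not carry over. Pictures are saved under pics/ and viewed, at most 10 in all, crops included, and the job is handed in when it is done.

Besides the shell and the picture viewer there is one more tool, called after "Request:" as name([rows], argument=value, ...), one row to a line, values as JSON. send_rows: Moves the arm, as the interface text tells. Its arguments: {"type":"object","properties":{"plan":{"type":"array"},"squeeze":{"type":"number"}},"required":["plan"]}

```bash
ls; mkdir -p pics
cat > h.py <<'E'
from plant import *
import numpy as np, cv2
def snap(c,n):
    im=read_camera(c); cv2.imwrite(f'pics/{n}.png',im[:,:,::-1]); return im
def proj(c,P):
    k=calibration(c);M=np.array(k['camera_from_world']);K=np.array([[k['fx'],0,k['cx']],[0,k['fy'],k['cy']],[0,0,1]])
    return cv2.projectPoints(np.array(P,float).reshape(-1,3),cv2.Rodrigues(M[:3,:3])[0],M[:3,3],K,np.array(k['dist_coeffs'],float))[0].reshape(-1,2)
E
python3 - <<'E'
from h import *
a=snap('scene','s1');b=snap('side','d1');w=snap('wrist','w1')
cv2.imwrite('pics/all1.png',cv2.resize(np.hstack([a,b])[:,:,::-1],(800,300)))
for n in ['plate_blue_c','stand_seat','free_slot','rack','plate_red_c','plate_yellow_c','tape','marker','bearing_cup']:
  for c in ['scene','side']:
    print(n,c,[(np.round(d['centre']),round(d['confidence'],2)) for d in landmark_of(c,n)[:2]])
s=state();print(s)
E
```

```text
pics
plate_blue_c scene [(array([396., 342.,  75.]), 0.68)]
plate_blue_c side []
stand_seat scene [(array([401., 376.,  24.]), 0.75), (array([501., -55.,  -1.]), 0.26)]
stand_seat side [(array([403., 377.,  24.]), 0.9)]
free_slot scene [(array([ 493., -106.,    6.]), 0.64)]
free_slot side []
rack scene [(array([501., -52.,  -2.]), 0.64)]
rack side [(array([507., -49.,  -1.]), 0.95)]
plate_red_c scene [(array([504., -51.,  75.]), 0.84)]
plate_red_c side [(array([504., -48.,  77.]), 0.55)]
plate_yellow_c scene [(array([521.,  -4.,  73.]), 0.72), (array([506., -53.,  76.]), 0.51)]
plate_yellow_c side [(array([514.,   3.,  71.]), 0.93)]
tape scene [(array([674.,  70.,   2.]), 0.47), (array([519.,   1.,  72.]), 0.37)]
tape side [(array([678.,  73.,  -6.]), 0.98)]
marker scene [(array([518.,   2.,  71.]), 0.26)]
marker side [(array([427., 136.,  -4.]), 0.59), (array([505., -52.,  73.]), 0.2)]
bearing_cup scene [(array([ 680., -136.,    4.]), 0.56)]
bearing_cup side [(array([ 684., -131.,   -1.]), 0.8)]
{'time_s': 1.05, 'joint_pos': array([ 1.13017776,  0.38289425,  0.04386172,  1.59790504, -0.01789743,
        1.16120868, -0.04988836]), 'joint_velocities': array([-8.17039637e-05,  3.69139653e-04, -9.63431469e-04, -2.96706004e-03,
        1.57183819e-03, -1.73241739e-03, -5.97403899e-04]), 'tau': array([-3.58161042e-04, -4.33456278e+01,  1.02309868e+00, -2.49922442e+01,
        1.05326777e-02,  1.83976990e-03, -1.56021201e-05]), 'tool_pos': array([ 218.53418325, -612.15860124,  231.26996611]), 'tool_rot': array([-3.09549837e+00, -5.36005474e-01, -4.42855712e-05]), 'wrist_force': array([0.43969033, 0.72008375, 0.05510074]), 'moment': array([0.01881546, 0.02841656, 0.04186814]), 'grip_force': 0.0, 'opening': 85.28097607086346}
```

View pics/s1.png

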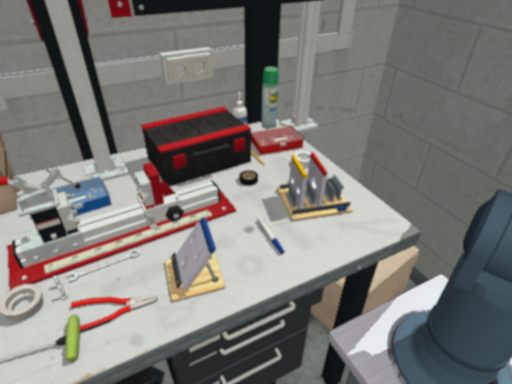

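View pics/d1.png

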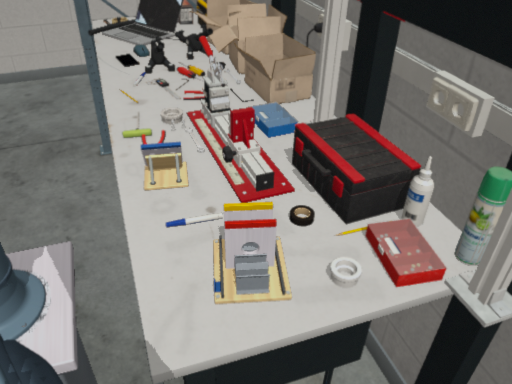

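Run:
```python
from h import *
import plant
print([ (k,getattr(plant,k)) for k in dir(plant) if 'grasp' in k.lower()], state().get('tcp_to_grasp'))
s=cv2.imread('pics/s1.png');d=cv2.imread('pics/d1.png')
f=lambda im,x,y,w,h:cv2.resize(im[y:y+h,x:x+w],(400,300),interpolation=cv2.INTER_CUBIC)
cv2.imwrite('pics/c1.png',np.vstack([np.hstack([f(s,150,215,100,75),f(s,265,145,100,75)]),np.hstack([f(d,115,125,100,75),f(d,195,195,110,82)])]))
k=calibration('wrist');M=np.linalg.inv(np.array(k['camera_from_world']));R=cv2.Rodrigues(state()['tool_rot'])[0]
print(k['fx'],k['cx'],k['cy'],'cam in tool',R.T@(M[:3,3]-state()['tool_pos']),'\n',R.T@M[:3,:3])
```

```text
[('tcp_to_grasp', 18.700000000000003)] None
284.3102339733572 254.7535081948654 188.76530757631613 cam in tool [  66.8061315    -1.35275617 -142.15813182] 
 [[ 8.62064172e-04 -9.64582457e-01 -2.63780097e-01]
 [ 9.99999203e-01  1.07478437e-03 -6.62122232e-04]
 [ 9.22178216e-04 -2.63779316e-01  9.64582615e-01]]
```

View pics/c1.png

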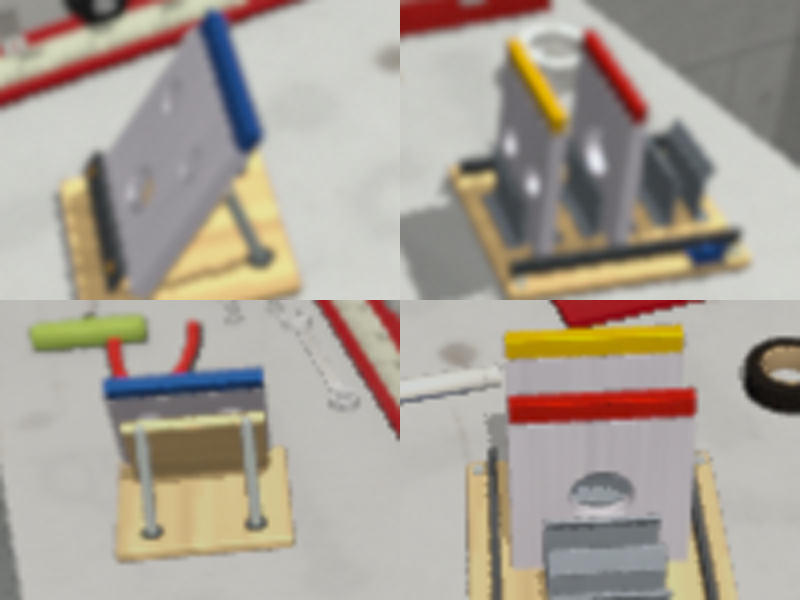

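Request:
send_rows([
  [1,[20,50,30],0],
  [1,[50,100,60],-0.05],
  [1,[78,155,90],-0.15],
  [1,[104,208,100],-0.25],
  [1,[130,260,100],-0.35],
  [1,[156,312,100],-0.45],
  [1,[182,364,100],-0.5],
  [1,[208,416,100],-0.55],
  [1,[234,468,100],-0.55],
  [1,[255,515,100],-0.55],
])

```text
time_s: 2.3
tool_pos: [474.3, -95.0, 331.7]
tool_rot: [3.125, -0.323, 0.002]
wrist_force: [0.5, -0.8, -0.2]
opening: 85.7
grip_force: 0.0
```

Request:
send_rows([
  [1,[0,0,0],0],
  [1,[0,0,0],0],
])

```text
time_s: 2.55
tool_pos: [473.2, -97.8, 331.3]
tool_rot: [3.124, -0.325, -0.0]
wrist_force: [0.6, -0.8, -0.1]
opening: 85.6
grip_force: 0.0
```

Run:
```python
from h import *
s=state();print(s['tool_pos'],s['tool_rot'],s['time_s'],s['joint_pos'])
np.save('wcal_rack.npy',calibration('wrist'),allow_pickle=True)
im=snap('wrist','w2')
cv2.imwrite('pics/w2b.png',cv2.resize(im[:,:,::-1],(800,600)))
for n in ['free_slot','rack','plate_red_c','plate_yellow_c']:
    print(n,[(np.round(d['centre']),round(d['confidence'],2)) for d in landmark_of('wrist',n)[:2]])
```

```text
[473.24140773 -97.83569266 331.25952731] [ 3.12383887e+00 -3.24897199e-01 -3.45062114e-04] 2.55 [ 0.53117752  0.00527562 -0.41127339  1.83974635  0.00313264  1.29721687
 -1.65900029]
free_slot []
rack [(array([509., -49.,   3.]), 0.71)]
plate_red_c [(array([503., -46.,  72.]), 0.9)]
plate_yellow_c [(array([520.,   4.,  71.]), 0.95), (array([404., 372.,  24.]), 0.18)]
```

View pics/w2b.png

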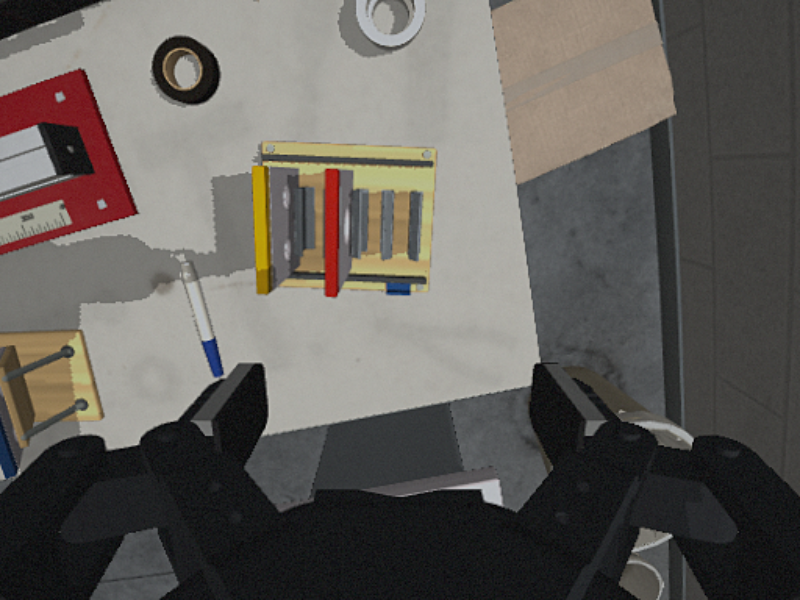

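```bash
cat >> h.py <<'E'
def unproj(k,uv,z):
    M=np.array(k['camera_from_world']);K=np.array([[k['fx'],0,k['cx']],[0,k['fy'],k['cy']],[0,0,1]])
    p=cv2.undistortPoints(np.array(uv,float).reshape(-1,1,2),K,np.array(k['dist_coeffs'],float)).reshape(-1,2)
    R=M[:3,:3];c=-R.T@M[:3,3];d=np.c_[p,np.ones(len(p))]@R
    return c+d*((np.array(z)-c[2])/d[:,2])[:,None]
E
python3 - <<'E'
from h import *
k=np.load('wcal_rack.npy',allow_pickle=True).item()
im=cv2.imread('pics/w2.png')
def minrect(mask,z):
    n,l,st,_=cv2.connectedComponentsWithStats(mask.astype('uint8'));i=1+np.argmax(st[1:,4])
    c=max(cv2.findContours((l==i).astype('uint8'),0,1)[0],key=len).reshape(-1,2)
    w=unproj(k,c,np.full(len(c),z))[:,:2].astype('float32')
    r=cv2.minAreaRect(w);return np.round(r[0],1),np.round(r[1],1),round(r[2],1)
h=cv2.cvtColor(im,cv2.COLOR_BGR2HSV).astype(int);roi=np.zeros(im.shape[:2],bool);roi[85:195,155:285]=1
print('yellow',minrect(roi&(h[...,0]>22)&(h[...,0]<32)&(h[...,1]>200),132))
print('red',minrect(roi&((h[...,0]<6)|(h[...,0]>174))&(h[...,1]>150),132))
c=np.array([[263,142],[437,147],[430,291]])*.64
w=unproj(k,c,[12]*3);print('board',w,np.linalg.norm(w[0]-w[1]),np.linalg.norm(w[1]-w[2]))
print('rack centre',(w[0]+w[2])/2)
d=w[1]-w[0];print('yaw from y',np.degrees(np.arctan2(d[0],-d[1])));d=w[1]-w[2];print(np.degrees(np.arctan2(d[1],d[0])))
cr=im[80:200,150:290];cv2.imwrite('pics/c2.png',cv2.resize(cr,(700,600),interpolation=cv2.INTER_CUBIC))
E
```

```text
yellow (array([518.2,   1.9]), array([11.4, 97.8]), 75.9)
red (array([504.5, -50.6]), array([10. , 97.9]), 75.8)
board [[ 596.13645948   14.89936401   12.        ]
 [ 555.47661541 -153.16006185   12.        ]
 [ 411.69679498 -118.66340788   12.        ]] 172.90804937997632 147.86025801105265
rack centre [503.91662723 -51.88202194  12.        ]
yaw from y -13.600640927100116
-13.491775778370457
```

View pics/c2.png

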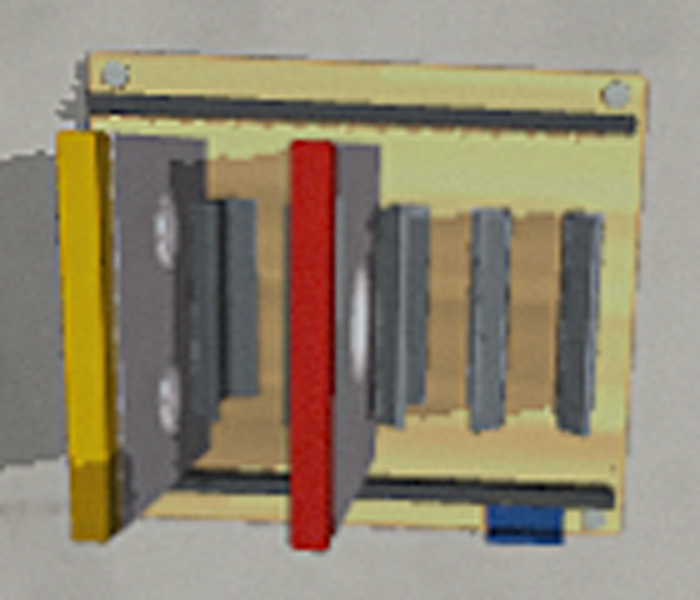

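Run:
```python
from h import *
k=np.load('wcal_rack.npy',allow_pickle=True).item()
P=np.array([[508,225],[508,420],[558,225],[558,420],[472,320],[600,320],[533,320],[536,320]])/5+[150,80]
print(np.round(unproj(k,P,[12,12,12,12,59,59,12,59]),1))
print(np.round([proj('wrist',[491.1,-105.4,12])[0]],1))
```

```text
[[ 518.3 -100.8   12. ]
 [ 456.8  -87.7   12. ]
 [ 515.  -116.3   12. ]
 [ 453.4 -103.8   12. ]
 [ 496.   -85.9   59. ]
 [ 488.4 -122.3   59. ]
 [ 487.2 -102.4   12. ]
 [ 492.2 -104.1   59. ]]
[[257.4 141.2]]
```

Request:
send_rows([
  [1,[-20,55,0],0],
  [1,[-30,115,0],0.05],
  [1,[-40,175,0],0.1],
  [1,[-50,235,0],0.15],
  [1,[-60,295,0],0.2],
  [1,[-70,355,0],0.2],
  [1,[-75,400,0],0.2],
  [1,[-75,420,0],0.2],
  [1,[-75,420,0],0.2],
  [1,[-75,420,0],0.2],
])

```text
time_s: 4.05
tool_pos: [399.3, 321.0, 331.0]
tool_rot: [3.14, -0.015, -0.0]
wrist_force: [-0.5, -0.4, 0.3]
opening: 85.7
grip_force: 0.0
```

Run:
```python
from h import *
s=state();print(s['tool_pos'],s['tool_rot'],s['time_s'],s['joint_pos'])
np.save('wcal_st.npy',calibration('wrist'),allow_pickle=True)
im=snap('wrist','w3')
cv2.imwrite('pics/w3b.png',cv2.resize(im[:,:,::-1],(800,600)))
for n in ['plate_blue_c','stand_seat']:
    print(n,[(np.round(d['centre']),round(d['confidence'],2)) for d in landmark_of('wrist',n)[:2]])
```

```text
[399.29220242 321.02523644 330.9546914 ] [ 3.14025927e+00 -1.53028412e-02 -3.53522390e-04] 4.05 [ 0.08420296  0.1167976  -0.89388285  1.76254466  0.0949643   1.30791941
 -2.41172894]
plate_blue_c [(array([399., 341.,  80.]), 0.73)]
stand_seat []
```

View pics/w3b.png

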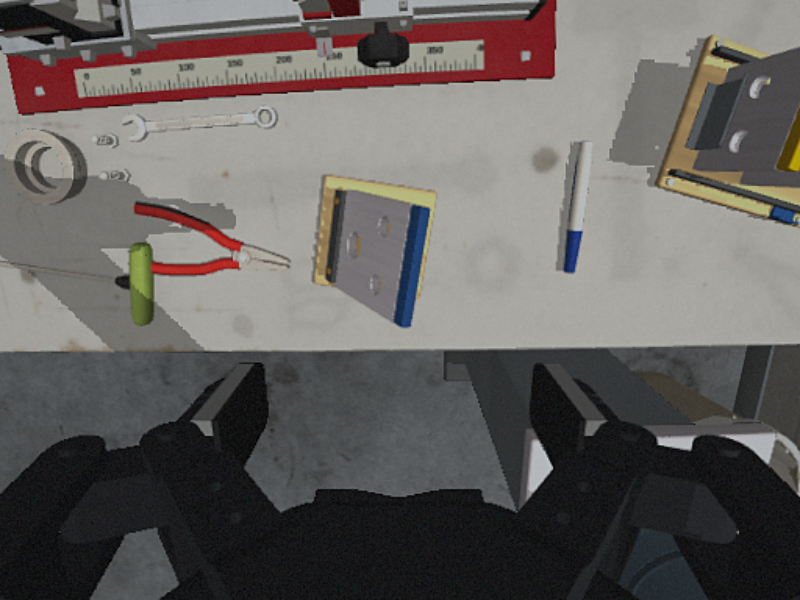

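Run:
```python
from h import *
from scipy.optimize import least_squares
im=cv2.imread('pics/w3.png');h=cv2.cvtColor(im,cv2.COLOR_BGR2HSV).astype(int)
m=(h[...,0]>100)&(h[...,0]<120)&(h[...,1]>150);m[:,:230]=0;m[:,300:]=0
n,l,st,_=cv2.connectedComponentsWithStats(m.astype('uint8'));i=1+np.argmax(st[1:,4])
c=max(cv2.findContours((l==i).astype('uint8'),0,1)[0],key=len)
q=cv2.approxPolyDP(c,4,True).reshape(-1,2);r=cv2.boxPoints(cv2.minAreaRect(c));print(q.tolist(),r.tolist())
a=np.radians(35);k=np.load('wcal_st.npy',allow_pickle=True).item()
K=np.array([[k['fx'],0,k['cx']],[0,k['fy'],k['cy']],[0,0,1]]);M=np.array(k['camera_from_world'])
def world(p,L):  # L local (x, thickness from -y face, height)
    L=np.array(L,float);u=np.array([0,-np.sin(a),np.cos(a)]);nn=np.array([0,np.cos(a),np.sin(a)])
    g=np.outer(L[:,0],[1,0,0])+np.outer(L[:,1],nn)+np.outer(L[:,2],u)
    R=cv2.Rodrigues(np.array([0,0,p[3]]))[0];return g@R.T+p[:3]
def pr(W): return cv2.projectPoints(W,cv2.Rodrigues(M[:3,:3])[0],M[:3,3],K,np.array(k['dist_coeffs'],float))[0].reshape(-1,2)
L=[(-50,0,120),(50,0,120),(50,10,106),(-50,10,106)]
P0=np.array([401,373,26,-.1]);print(pr(world(P0,L)))
def match(p):
    v=pr(world(np.r_[p[:2],26,p[2]],L));return np.concatenate([v[j]-r[np.argmin(np.linalg.norm(r-v[j],axis=1))] for j in range(4)])
s=least_squares(match,P0[[0,1,3]],x_scale=[10,10,.1],diff_step=1e-4);p=np.r_[s.x[:2],26,s.x[2]]
print(p,np.degrees(p[3]),np.round(s.fun,1))
print('centre',world(p,[(0,5,60)]),'top mid -y/+y corners',world(p,[(0,0,120),(0,10,120)]),world(p,[(0,10,85)]))
```

```text
[[269, 132], [263, 135], [256, 208], [262, 208], [274, 137]] [[251.74737548828125, 207.3385009765625], [263.597412109375, 131.15960693359375], [274.64129638671875, 132.87753295898438], [262.791259765625, 209.05642700195312]]
[[265.03711976 207.81933889]
 [273.35608472 129.61290884]
 [259.88507609 128.08181276]
 [252.60416838 205.32293103]]
[ 4.00994070e+02  3.72111230e+02  2.60000000e+01 -1.51276812e-01] -8.667522851649213 [ 0.6  1.1  1.2 -0.1 -1.2 -0.6 -0.6 -0.3]
centre [[396.42500798 342.13866136  78.01700484]] top mid -y/+y corners [[390.6214801  304.06812362 124.29824531]
 [391.85594621 312.16609254 130.03400968]] [[394.88128485 332.01199862 101.36368813]]
```

Request:
send_rows([
  [0.8,[-6.3,-8.4,-50],-0.14],
  [0.7,[-6.3,-8.4,-100],-0.144],
  [0.6,[-6.3,-8.4,-150],-0.144],
  [0.6,[-6.3,-8.4,-185],-0.144],
  [0.6,[-6.3,-8.4,-205],-0.144],
  [0.6,[-6.3,-8.4,-221],-0.144],
  [0.6,[-6.3,-8.4,-221],-0.144],
  [0.6,[-6.3,-8.4,-221],-0.144],
])

```text
time_s: 5.2
tool_pos: [393.1, 315.3, 111.5]
tool_rot: [-3.131, 0.237, -0.003]
wrist_force: [-1.3, -0.2, 0.1]
opening: 51.0
grip_force: 0.0
```

Run:
```python
from h import *
s=state();print(s['tool_pos'],s['tool_rot'],s['time_s'],s['wrist_force'],s['opening'])
im=snap('wrist','w4');d=read_camera('side')[:,:,::-1];
f=lambda im,x,y,w,h:cv2.resize(im[y:y+h,x:x+w],(400,300),interpolation=cv2.INTER_CUBIC)
cv2.imwrite('pics/c4.png',np.hstack([cv2.resize(im[:,:,::-1],(400,300)),f(d,100,100,120,90)]))
```

```text
[393.11242282 315.28302589 111.47531886] [-3.13105252  0.23718202 -0.0031485 ] 5.2 [-1.31819559 -0.20716169  0.14123562] 51.00902608300016
```

View pics/c4.png

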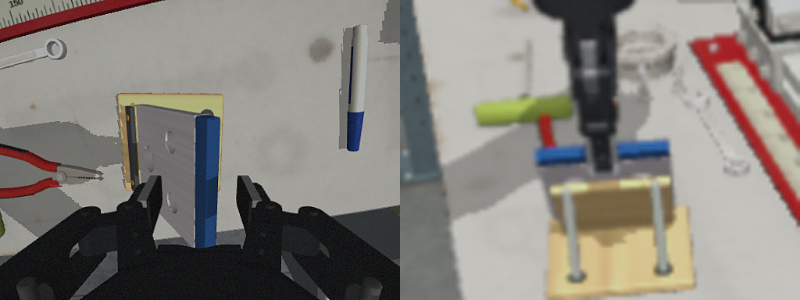

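Request:
send_rows([
  [0.4,[0,0,0],0],
  [0.3,[0,0,0],0],
  [0.2,[0,0,0],0],
  [0.1,[0,0,0],0],
  [0,[0,0,0],0],
  [0,[0,0,0],0],
], squeeze=20)

```text
time_s: 6.05
tool_pos: [392.4, 314.1, 110.6]
tool_rot: [3.132, -0.238, 0.0]
wrist_force: [-1.9, -2.8, 6.2]
opening: 18.3
grip_force: 18.6
```

Request:
send_rows([
  [0,[-0.3,-2.3,3.3],0],
  [0,[-0.7,-4.6,6.5],0],
  [0,[-1,-6.8,9.8],0],
  [0,[-1.4,-9.1,13],0],
  [0,[-1.4,-9.1,13],0],
])

```text
time_s: 6.68
tool_pos: [390.9, 305.6, 123.8]
tool_rot: [-3.132, 0.237, -0.001]
wrist_force: [-0.4, 2.5, 1.2]
opening: 17.8
grip_force: 22.3
```

Run:
```python
from h import *
im=snap('wrist','w5');d=read_camera('scene')[:,:,::-1];e=read_camera('side')[:,:,::-1]
f=lambda im,x,y,w,h:cv2.resize(im[y:y+h,x:x+w],(400,300),interpolation=cv2.INTER_CUBIC)
cv2.imwrite('pics/c5.png',np.vstack([np.hstack([f(im[:,:,::-1],120,100,240,180),f(d,145,195,120,90)]),np.hstack([f(e,115,100,100,75),f(d,145,195,120,90)])]))
```

```text
(no output)
```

View pics/c5.png

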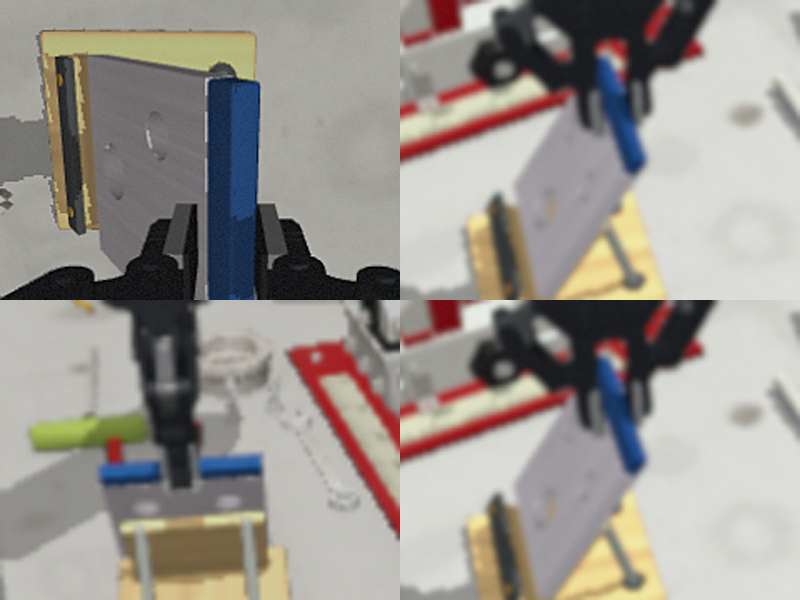

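Request:
send_rows([
  [0,[0.5,3,3],0],
  [0,[1.5,10,6],0],
  [0,[2.6,17,10],0],
  [0,[3.8,25,14],0],
  [0,[5,33,18],0],
  [0,[6.2,41,22],0],
  [0,[7.4,49,26],0],
  [0,[8.6,57,32],0],
  [0,[10,66,40],0],
  [0,[11.3,74,48],0],
])

```text
time_s: 8.07
tool_pos: [402.2, 379.7, 171.8]
tool_rot: [3.132, -0.237, -0.0]
wrist_force: [-0.1, -0.6, -1.6]
opening: 9.0
grip_force: 19.6
```

Request:
send_rows([
  [0,[0,0,0],0],
  [0,[0,0,5],0],
  [0,[0,-5,25],0],
  [0,[0,-10,50],0],
  [0,[0,-20,75],0],
  [0,[5,-40,100],-0.02],
  [0,[10,-70,110],-0.05],
  [0,[20,-100,110],-0.08],
  [0,[25,-115,110],-0.09],
  [0,[25,-115,110],-0.09],
], squeeze=60)

```text
time_s: 9.32
tool_pos: [427.6, 263.0, 281.5]
tool_rot: [3.118, -0.382, 0.001]
wrist_force: [-0.1, 0.5, -2.3]
opening: 8.0
grip_force: 63.7
```

Run:
```python
from h import *
s=state();print(s['tool_pos'],s['tool_rot'],s['time_s'],s['wrist_force'],s['opening'],s['grip_force'])
np.save('wcal_h.npy',calibration('wrist'),allow_pickle=True)
im=snap('wrist','w6')[:,:,::-1];d=read_camera('scene')[:,:,::-1];e=read_camera('side')[:,:,::-1]
cv2.imwrite('pics/d6.png',e);cv2.imwrite('pics/s6.png',d)
for c in ['scene','side','wrist']:print([(np.round(q['centre']),round(q['confidence'],2)) for q in landmark_of(c,'plate_blue_c')[:2]])
p=proj('scene',s['tool_pos'])[0].astype(int);q=proj('side',s['tool_pos'])[0].astype(int);print(p,q)
def f(im,p,w=120,h=90):
    x=max(0,p[0]-w//2);y=max(0,p[1]-h//3);return cv2.resize(im[y:y+h,x:x+w],(400,300),interpolation=cv2.INTER_CUBIC)
cv2.imwrite('pics/c6.png',np.vstack([np.hstack([f(d,p),f(e,q)]),cv2.resize(im,(800,600))[240:540]]))
```

```text
[427.58328962 263.03590769 281.54788699] [ 3.11793119e+00 -3.82348082e-01  7.52982357e-04] 9.325 [-0.1394894   0.54208257 -2.29359338] 8.008597095453604 63.728041648864746
[(array([427., 268., 234.]), 0.58)]
[]
[]
[217 153] [173  89]
```

View pics/c6.png

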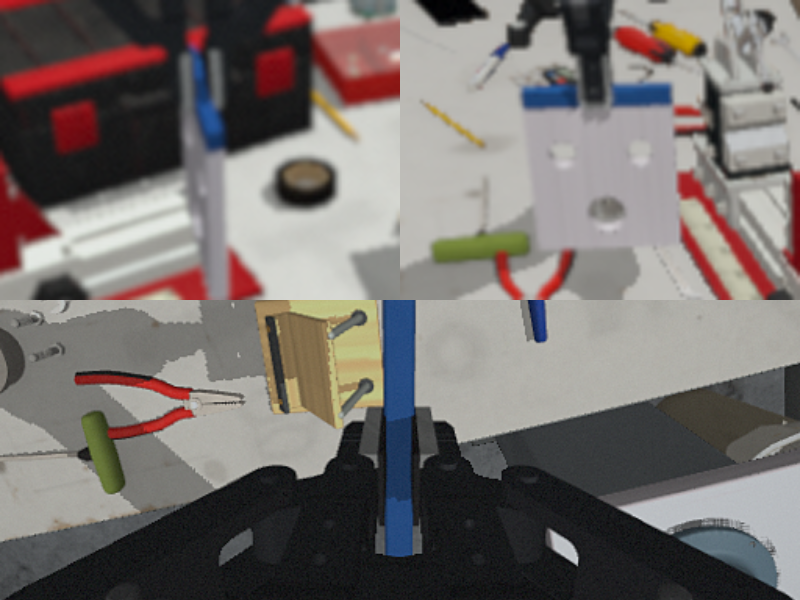

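Run:
```python
from h import *
from scipy.optimize import least_squares
s=state();t=s['tool_pos'];R0=cv2.Rodrigues(s['tool_rot'])[0];yaw=np.arctan2(R0[1,0],R0[0,0]);print('yaw',yaw)
ob=np.array([[149.9,85.1],[194.3,84.5],[155,133.4],[196.4,132.5]])
def W(p,th=5):
    dx,dz,roll=p;L=np.array([[-50,0,120],[50,0,120],[-50,0,0],[50,0,0]],float)-[0,0,98]
    L=L@cv2.Rodrigues(np.array([0,roll,0]))[0].T+[dx,-5,dz];return L@cv2.Rodrigues(np.array([0,0,yaw]))[0].T+t
f=lambda p:(proj('side',W(p))-ob).ravel()
r=least_squares(f,[0,0,0],x_scale=[10,10,.1],diff_step=1e-3);print(r.x,np.round(r.fun,1))
# wrist view: blue top far end
k=calibration('wrist');im=cv2.imread('pics/w6.png');h=cv2.cvtColor(im,cv2.COLOR_BGR2HSV).astype(int)
m=(h[...,0]>100)&(h[...,0]<125)&(h[...,1]>150);m[:,:230]=0;m[:,280:]=0
ys,xs=np.where(m);top=ys.min()
for v in (top,top+10,top+40,top+80): print(v,xs[ys==v].min() if (ys==v).any() else None,xs[ys==v].max() if (ys==v).any() else None)
ex=np.array([np.cos(yaw),np.sin(yaw),0]);ey=np.array([-ex[1],ex[0],0])
w=unproj(k,[[xs[ys==top].mean(),top]],[t[2]+22])[0]-t;print('far end rel tool x,y',w@ex,w@ey)
w=unproj(k,[[xs[ys==top+80].mean(),top+80]],[t[2]+22])[0]-t;print(w@ex,w@ey)
```

```text
yaw -0.2384234879600086
[ 0.73070028 -9.16265711  0.01542671] [-0.7  0.   0.6  0.  -0.6  0.   0.7  0. ]
9 272 272
19 None None
49 None None
89 None None
far end rel tool x,y 103.97128876190905 -5.250680152248429
nan nan<stdin>:17: RuntimeWarning: Mean of empty slice.
  ret = ret.dtype.type(ret / rcount)
```

Request:
send_rows([
  [0,[3,-15,0],0],
  [0,[10,-50,0],0],
  [0,[17,-95,0],0],
  [0,[25,-140,0],0],
  [0,[33,-190,0],0],
  [0,[41,-240,0],0],
  [0,[49,-290,0],0],
  [0,[57,-335,0],0],
  [0,[62,-360,0],0],
  [0,[63.2,-369,0],0],
])

```text
time_s: 10.88
tool_pos: [490.5, -105.9, 280.9]
tool_rot: [-3.118, 0.381, 0.001]
wrist_force: [-0.5, -0.6, -1.9]
opening: 7.9
grip_force: 63.7
```

Request:
send_rows([
  [0,[0,0,-30],0],
  [0,[0,0,-60],0],
  [0,[0,0,-80],0],
  [0,[0,0,-85],0],
  [0,[0,0,-85],0],
])

```text
time_s: 11.5
tool_pos: [490.7, -103.6, 196.5]
tool_rot: [-3.119, 0.375, -0.0]
wrist_force: [0.4, -0.4, -2.1]
opening: 8.0
grip_force: 63.7
```

Run:
```python
from h import *
s=state();print(s['tool_pos'],s['tool_rot'],s['time_s'],s['wrist_force'],s['opening'],s['grip_force'])
im=snap('wrist','w7')[:,:,::-1];e=read_camera('side')[:,:,::-1];d=read_camera('scene')[:,:,::-1]
cv2.imwrite('pics/d7.png',e)
cv2.imwrite('pics/c7.png',np.hstack([im[80:384,100:412].repeat(1,0)*1,cv2.resize(e[130:310,180:320],(236,304),interpolation=cv2.INTER_CUBIC),cv2.resize(d[125:245,260:360],(252,304),interpolation=cv2.INTER_CUBIC)]))
```

```text
[ 490.66437031 -103.56317137  196.54704156] [-3.11857688e+00  3.75081722e-01 -2.65940596e-04] 11.5 [ 0.40108503 -0.38897549 -2.05360847] 8.004646068891319 63.672605752944946
```

View pics/c7.png

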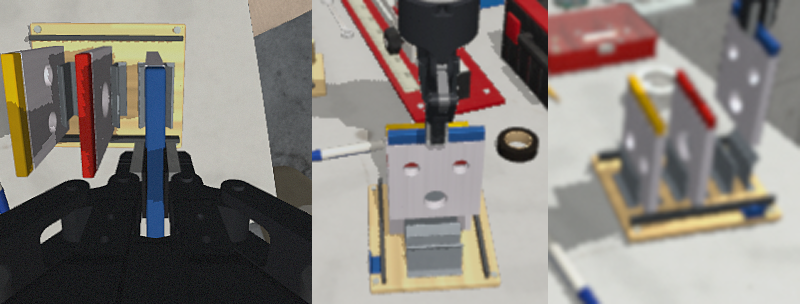

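Request:
send_rows([
  [0,[0,-0.5,-10],0],
  [0,[0,-0.5,-20],0],
  [0,[0,-0.5,-29],0],
  [0,[0,-0.5,-37],0],
  [0,[0,-0.5,-44],0],
  [0,[0,-0.5,-50],0],
  [0,[0,-0.5,-55],0],
  [0,[0,-0.5,-60],0],
  [0,[0,-0.5,-60],0],
])

```text
time_s: 12.78
tool_pos: [490.0, -105.1, 135.8]
tool_rot: [-3.119, 0.378, 0.001]
wrist_force: [0.1, -0.4, -2.4]
opening: 8.2
grip_force: 63.7
```

Request:
send_rows([
  [0,[0,0,-3],0],
  [0,[0,0,-6],0],
  [0,[0,0,-8],0],
  [0,[0,0,-10],0],
  [0,[0,0,-11],0],
  [0,[0,0,-12],0],
  [0,[0,0,-12],0],
])

```text
time_s: 13.65
tool_pos: [490.3, -105.2, 124.2]
tool_rot: [-3.119, 0.378, 0.0]
wrist_force: [-0.5, -0.5, -2.1]
opening: 8.3
grip_force: 63.7
```

Request:
send_rows([
  [0,[0,0,-1],0],
  [0,[0,0,-2],0],
  [0,[0,0,-3],0],
  [0,[0,0,-4],0],
  [0,[0,0,-4],0],
])

```text
time_s: 14.28
tool_pos: [490.3, -105.2, 120.4]
tool_rot: [3.119, -0.378, -0.0]
wrist_force: [-0.7, 0.4, -1.1]
opening: 8.2
grip_force: 63.9
```

Request:
send_rows([
  [0,[0,0,-1],0],
  [0,[0,0,-2],0],
  [0,[0,0,-2],0],
])

```text
time_s: 14.65
tool_pos: [490.6, -105.1, 120.4]
tool_rot: [3.118, -0.378, -0.0]
wrist_force: [-5.2, 0.0, 11.2]
opening: 8.0
grip_force: 65.5
```

Request:
send_rows([
  [0,[0,0,0],0],
  [0.12,[0,0,0.5],0],
  [0.16,[0,0,0.5],0],
  [0.25,[0,0,0.5],0],
  [0.3,[0,0,0.5],0],
  [0.3,[0,0,0.5],0],
  [0.3,[0,0,0.5],0],
], squeeze=20)

```text
time_s: 15.52
tool_pos: [490.3, -105.2, 118.7]
tool_rot: [-3.119, 0.378, 0.0]
wrist_force: [0.3, -0.8, 0.7]
opening: 25.7
grip_force: 0.0
```

Run:
```python
from h import *
from scipy.optimize import least_squares
s=state();print(s['tool_pos'],s['time_s'],s['wrist_force'],s['opening'])
k=calibration('wrist');im=snap('wrist','w8');e=snap('side','d8')
def rect(mask,k,z):
    n,l,st,_=cv2.connectedComponentsWithStats(mask.astype('uint8'));i=1+np.argmax(st[1:,4])
    c=max(cv2.findContours((l==i).astype('uint8'),0,1)[0],key=len).reshape(-1,2)
    print('px bbox',st[i]);w=unproj(k,c,np.full(len(c),z))[:,:2].astype('float32');return cv2.minAreaRect(w)
def blue(im):
    h=cv2.cvtColor(im,cv2.COLOR_RGB2HSV).astype(int);return (h[...,0]>100)&(h[...,0]<125)&(h[...,1]>150)
print(rect(blue(im),k,132))
m=blue(e);m[:150]=0;m[:,:200]=0;m[:,310:]=0;n,l,st,_=cv2.connectedComponentsWithStats(m.astype('uint8'));print(st[1:])
yaw=np.radians(-13.6)
for z in (12,22,32):
  for Y in (-5,):
    L=np.array([[-50,Y,z+120],[50,Y,z+120],[-50,Y,z+106],[50,Y,z+106]],float)@cv2.Rodrigues(np.array([0,0,yaw]))[0].T+[491,-105,0]
    print(z,np.round(proj('side',L),1).tolist())
for c in ['scene','side','wrist']:
  if c=='scene':read_camera(c)
  for n in ['plate_blue_c','plate_red_c','plate_yellow_c']:print(c,n,[(np.round(q['centre']),round(q['confidence'],2)) for q in landmark_of(c,n)[:2]])
```

```text
[ 490.25501513 -105.16465118  118.66875262] 15.525 [ 0.25858113 -0.80682083  0.70451748] 25.676642229597267
px bbox [ 240  147   27  171 3289]
((495.095703125, -104.47116088867188), (12.75765323638916, 91.70428466796875), 76.23271942138672)
[[261 238  18   8 115]
 [226 240  21   8 145]
 [215 283   6   8  43]]
12 [[225.8, 243.8], [281.0, 240.8], [226.0, 249.5], [280.6, 246.5]]
22 [[225.7, 239.7], [281.3, 236.7], [225.9, 245.4], [280.9, 242.5]]
32 [[225.6, 235.4], [281.6, 232.5], [225.8, 241.3], [281.2, 238.4]]
scene plate_blue_c []
scene plate_red_c [(array([506., -54.,  73.]), 0.98), (array([ 493., -106.,    8.]), 0.34)]
scene plate_yellow_c [(array([518.,   1.,  72.]), 0.57)]
side plate_blue_c [(array([ 487., -101.,   71.]), 0.56)]
side plate_red_c [(array([505., -50.,  72.]), 0.78)]
side plate_yellow_c [(array([516.,   3.,  69.]), 0.96)]
wrist plate_blue_c []
wrist plate_red_c [(array([500., -47.,  73.]), 0.94)]
wrist plate_yellow_c [(array([521.,   2.,  68.]), 0.87)]
```

Request:
send_rows([
  [0.3,[0,0,4],0],
  [0.3,[0,0,12],0],
  [0.3,[0,0,25],0],
  [0.3,[0,0,45],0],
  [0.3,[0,0,80],0],
  [0.3,[-20,-10,130],0],
  [0.3,[-40,-20,180],0],
  [0.3,[-40,-20,210],0],
  [0.3,[-40,-20,210],0],
  [0.3,[-40,-20,210],0],
])

```text
time_s: 17.38
tool_pos: [449.8, -124.8, 328.3]
tool_rot: [3.119, -0.377, -0.001]
wrist_force: [-0.1, -0.1, -0.6]
opening: 25.7
grip_force: 0.0
```

Run:
```python
from h import *
s=state();print(s['tool_pos'],s['time_s'],s['wrist_force'])
k=calibration('wrist');im=snap('wrist','w9');e=snap('side','d9');read_camera('scene')
hs=lambda im:cv2.cvtColor(im,cv2.COLOR_RGB2HSV).astype(int)
def masks(im):
    h=hs(im);H,S=h[...,0],h[...,1]
    return dict(blue=(H>100)&(H<125)&(S>150),red=((H<6)|(H>174))&(S>150),yellow=(H>22)&(H<32)&(S>200))
for n,m in masks(im).items():
    N,l,st,_=cv2.connectedComponentsWithStats(m.astype('uint8'))
    for i in range(1,N):
        if st[i,4]>80:
            c=max(cv2.findContours((l==i).astype('uint8'),0,1)[0],key=len).reshape(-1,2)
            r=cv2.minAreaRect(unproj(k,c,np.full(len(c),132.))[:,:2].astype('float32'));
            if 80<max(r[1])<120: print('wrist',n,np.round(r[0],1),np.round(r[1],1),round(r[2],1))
yaw=np.radians(-13.6)
for n,cx,cy in (('blue',491,-105),('red',504.5,-51)):
    m=masks(e)[n];m[:150]=0;m[:,:200]=0;m[:,310:]=0
    N,l,st,_=cv2.connectedComponentsWithStats(m.astype('uint8'));i=1+np.argmax(st[1:,4]);print('side',n,st[i])
    for x in (232,250,270):
        ys=np.where((l==i)[:,x])[0];print(x,ys.min(),ys.max(),end='; ')
    L=np.array([[-50,5,132],[50,5,132],[-50,-5,118],[50,-5,118]],float)@cv2.Rodrigues(np.array([0,0,yaw]))[0].T+[cx,cy,0]
    print(np.round(proj('side',L),1).tolist())
for c in ['scene','side','wrist']:
  for n in ['plate_blue_c','marker','tape','bearing_cup']:print(c,n,[(np.round(q['centre']),round(q['confidence'],2)) for q in landmark_of(c,n)[:1]])
```

```text
[ 449.83400201 -124.84500037  328.32702181] 17.375 [-0.08299887 -0.13047833 -0.62093399]
wrist blue [ 490.3 -104. ] [20.4 97.4] 81.8
wrist red [598.1 134.9] [109.   98.1] 2.4
wrist red [504.4 -50.9] [11.4 97.4] 75.5
wrist yellow [517.5   1.2] [13.  97.9] 76.1
side blue [226 238  53  10 359]
232 240 246; 250 240 245; 270 239 244; [[225.6, 240.0], [280.2, 237.1], [226.0, 249.5], [280.6, 246.5]]
side red [ 210  150   84   52 1103]
232 181 187; 250 182 200; 270 160 195; [[224.4, 220.4], [276.2, 217.9], [224.8, 229.4], [276.6, 226.7]]
scene plate_blue_c []
scene marker []
scene tape [(array([674.,  69.,   0.]), 0.56)]
scene bearing_cup [(array([ 683., -138.,    4.]), 0.47)]
side plate_blue_c [(array([ 487., -100.,   72.]), 0.88)]
side marker [(array([429., 137.,  -4.]), 0.79)]
side tape [(array([679.,  72.,  -5.]), 0.74)]
side bearing_cup [(array([ 683., -132.,   -0.]), 0.68)]
wrist plate_blue_c [(array([ 491., -102.,   73.]), 0.93)]
wrist marker [(array([435., 132.,   4.]), 0.56)]
wrist tape [(array([677.,  73.,  -2.]), 0.87)]
wrist bearing_cup []
```

Run:
```python
from h import *
def comp(im,n,box):
    h=cv2.cvtColor(im,cv2.COLOR_BGR2HSV).astype(int);H,S=h[...,0],h[...,1]
    m={'blue':(H>100)&(H<130)&(S>90),'red':((H<8)|(H>172))&(S>90)}[n];x0,y0,x1,y1=box;q=np.zeros_like(m);q[y0:y1,x0:x1]=m[y0:y1,x0:x1];return q
yaw=np.radians(-13.6)
for f,n,cx,cy,box in (('d1','red',504.5,-51,(215,212,285,240)),('d9','blue',491,-105,(215,232,290,256))):
    m=comp(cv2.imread(f'pics/{f}.png'),n,box);xs=np.where(m.any(0))[0];print(n,xs.min(),xs.max())
    L=np.array([[-50,5,132],[50,5,132],[-50,-5,118],[50,-5,118]],float)@cv2.Rodrigues(np.array([0,0,yaw]))[0].T+[cx,cy,0];P=proj('side',L)
    for x in (230,240,250,260,270):
        y=np.where(m[:,x])[0];t=(x-P[0,0])/(P[1,0]-P[0,0]);print(x,y.min(),y.max()+1,'pred',np.round(P[0,1]+t*(P[1,1]-P[0,1]),1),np.round(P[2,1]+t*(P[3,1]-P[2,1]),1))
k=calibration('wrist');m=comp(cv2.imread('pics/w9.png'),'blue',(100,60,420,384)).astype('uint8')
N,l,st,_=cv2.connectedComponentsWithStats(m);print([s.tolist() for s in st[1:] if s[4]>40])
i=1+np.argmax(st[1:,4])
for y in range(st[i,1],st[i,1]+st[i,3],6):
    x=np.where(l[y]==i)[0];w=unproj(k,[[x.min(),y],[x.max()+1,y]],[132,132]);print(y,x.min(),x.max(),np.round(w[:,:2],1).tolist())
```

```text
red 225 276
230 221 229 pred 220.1 229.1
240 220 229 pred 219.6 228.6
250 220 228 pred 219.2 228.1
260 220 228 pred 218.7 227.6
270 219 227 pred 218.2 227.1
blue 225 279
230 240 248 pred 239.8 249.3
240 239 247 pred 239.3 248.7
250 239 247 pred 238.7 248.2
260 238 247 pred 238.2 247.6
270 238 246 pred 237.7 247.1
[[224, 96, 20, 84, 783], [112, 212, 15, 25, 188]]
96 225 232 [[539.3, -110.5], [537.1, -119.4]]
102 225 232 [[532.9, -108.8], [530.7, -117.7]]
108 225 232 [[526.5, -107.0], [524.3, -116.0]]
114 224 232 [[520.3, -104.2], [517.8, -114.3]]
120 224 233 [[513.7, -102.4], [510.9, -113.7]]
126 225 232 [[506.8, -101.7], [504.6, -110.8]]
132 225 233 [[500.1, -99.9], [497.6, -110.2]]
138 225 233 [[493.4, -98.0], [490.8, -108.4]]
144 225 233 [[486.6, -96.2], [484.0, -106.6]]
150 225 233 [[479.7, -94.3], [477.1, -104.7]]
156 226 233 [[472.4, -93.6], [470.1, -102.9]]
162 226 233 [[465.4, -91.7], [463.1, -101.0]]
168 226 233 [[458.3, -89.7], [456.0, -99.2]]
174 226 243 [[451.1, -87.8], [445.9, -109.1]]
```

```bash
python3 -c "
from plant import *
print(close_job())"
```

```text
the job is handed in; nothing more can be done
None
```

The blue plate is standing upright in the free slot, blue edge up and seated to within about 2 mm by the camera check. It was lowered until it touched the floor; the other plates and loose items I re-measured had not moved. The job was handed in at about 18 s.

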